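# Swap the red and blue handle trays and restack the screw tray

## Robot

A 6-joint arm with a two-finger parallel gripper is mounted at the origin on the work surface. World frame = base frame: x ahead of the robot, y to its left, z up, the work surface at z = 0. Lengths are in m, angles in rad, forces in N, time in s.
With the tool pointing down it reaches from about 0.425 to 0.925 m from the base axis. Payload 12.5 kg.
Tool frame: the origin (TCP) lies midway between the tips of the shut fingers; the grasp point (between the pads) lies 19 mm behind it (ctrl.grip_point_offset is the distance from the TCP to the grasp point, in m); z points along the fingers, y is the line along which they close (so a half turn about z gives the same grasp; the last joint's range is limited). The gripper opens to 85 mm and grips with 20 to 120 N. Pads are 22 mm wide; open, the fingers measure 114 mm over their backs; the gripper's body (76 mm by 85 mm) begins 54 mm behind the grasp point. The pads swing forward as they close: fully open they stand 13 mm farther back than shut.
Start: joints at [-1.404, 0.491, 1.559, -0, 1.092, -0.106], TCP at [0.168, -0.602, 0.231] pointing down, gripper open.
Joint ranges: [-3.1, 3.1], [-0.84, 2.19], [0.05, 2.79], [-1.13, 4.28], [0.06, 2.93], [-2.69, 2.69]. Speed limits (rad/s): [2.22, 2.22, 2.79, 3.14, 3.14, 3.14].

## Interface

Orientations are given as a 3x3 rotation matrix whose columns are the frame's x, y, z axes.
In Python, from bench import ctrl gives the robot as it stands.
- The arm moves only by the tool arm_command, never from a script. Its argument "increments" is a list of rows, each an object with "linear": the shift along the tool's x, y, z in m, a list of three; "turn": the turn, a rotation vector about the tool's x, y, z in degrees, a list of three; "jaw": the opening, from -1 (shut) to 1 (fully open). A call has 1 to 10 rows; each row shifts and turns the commanded pose from where the row before left it, along the tool's axes as they then stand; what a row does not reach is not made up. A row lasts 1/8 s, in which the tool goes at most 62.5 mm and 10.7 degrees, less where a joint would pass 70% of its speed; a pose out of reach is approached as far as the arm can. A call with a gripper value outside its range is refused whole. The fingers move at their own pace and stop on an object; "force" is the grip in N (left out, the last holds). Time passes only in rows, so rows that do not move let the fingers close. It gives the time, the measured TCP pose, the force, the opening and the grip force at its end, in the units of the state.
- ctrl.get_state(): the state, without advancing time (a new reading comes with each control period).
- ctrl.read_camera(name): name is "scene" or "top" or "wrist"; returns a dict with "img" (480x640x3 uint8, red, green, blue), "z_map" (480x640 float32, m along the optical axis (not along the pixel's ray), 0 where there is no reading), "fx", "fy", "cx", "cy" (pixels), "eye" and "rotation" of the camera in the world. Camera axes: x right, y down, z forward; pixel columns grow to the right and rows downward; lengths in m; the calibration is good to about 2 mm. A picture is of the moment at which its call begins.
- ctrl.job_done(): hands the job in; it is judged then, once.
The state is a dict: "time_s": time; "joints": joint angles; "joint_vel": joint speeds; "tau": joint torques, N m; "eef_pos": TCP position; "ee_rot": TCP orientation; "ft_force": force on the tool from outside, world axes, zero at the start; "wrist_torque": the same for the moment, N m; "finger_gap": opening from 0.0 (shut) to 1.0 (fully open); "grip_force": force on a finger pad.
Only numpy, scipy, OpenCV 4.12 (cv2) and the standard library are available. Lean on these libraries where they do the work, as an engineer would, in place of code of your own. Each camera call takes 0.05 s, during which the arm holds its last target. There are 200 camera calls.

## Task

The red and blue handle trays at the scissor bench stand on each other's mats: swap them, so that each sits centred and square on the mat with the border of its own colour, and finish with the yellow screw tray, now stacked on the blue tray, seated across the middle of the red tray. Carry one tray at a time, never with another stacked on it (the white and black mats are free for setting things aside), keep the trays level and set them down without dropping them. Leave the purple tray and the carton where they are.

Things in the scene. Friction and masses are not known exactly. Their poses are not given: they have to be found in the camera images.
- tray_red: Open grey plastic tray of red scissor handles, red card on each end. 150 (its x) x 64 (its y) x 45 high, walls 4 thick, 56 clear inside the width; the handles are fixed in it, 5 or more below the rim. Origin: centre of the underside, z up. 0.2 to 0.4 kg; grip from above across the 64. Starts on the blue-bordered mat.
- tray_blue: Open grey plastic tray of blue scissor handles, blue card on each end. 150 (its x) x 64 (its y) x 45 high, walls 4 thick, 56 clear inside the width; the handles are fixed in it, 5 or more below the rim. Origin: centre of the underside, z up. 0.2 to 0.4 kg; grip from above across the 64. Starts on the red-bordered mat, the yellow screw tray stacked across its middle.
- tray_purple: Open grey plastic tray of purple scissor handles, purple card on each end. 150 (its x) x 64 (its y) x 45 high, walls 4 thick, 56 clear inside the width; the handles are fixed in it, 5 or more below the rim. Origin: centre of the underside, z up. 0.2 to 0.4 kg; grip from above across the 64. Already on its own mat; to be left alone.
- tray_screws: Yellow tray of brass screws (fixed in it), 70 (its x) x 64 (its y) x 38 high: a stacking step 56 x 44 x 4, then walls 34 high. Origin: centre of the step's underside, z up. Stacked, the step drops between a handle tray's long walls (6 spare a side), origin 41 above that tray's origin, sides flush; grip across the 64, fingertips 5 or more above its origin to clear the lower tray. 0.15 to 0.27 kg.
- mat_red: Flat rectangular rubber mat lying fixed on the bench, 180 (its x) x 92 (its y) x 2 thick. Origin: centre of its underside, at bench height, so its top is at z = 0.002 m. Grey with a 10 mm red border: the place of the red tray.
- mat_blue: Flat rectangular rubber mat lying fixed on the bench, 180 (its x) x 92 (its y) x 2 thick. Origin: centre of its underside, at bench height, so its top is at z = 0.002 m. Grey with a 10 mm blue border: the place of the blue tray.
- mat_purple: Flat rectangular rubber mat lying fixed on the bench, 180 (its x) x 92 (its y) x 2 thick. Origin: centre of its underside, at bench height, so its top is at z = 0.002 m. Grey with a 10 mm purple border: the purple tray stands on it.
- spare_white: Flat rectangular rubber mat lying fixed on the bench, 180 (its x) x 92 (its y) x 2 thick. Origin: centre of its underside, at bench height, so its top is at z = 0.002 m. Plain white, empty: a free place for setting a tray aside.
- spare_black: Flat rectangular rubber mat lying fixed on the bench, 180 (its x) x 92 (its y) x 2 thick. Origin: centre of its underside, at bench height, so its top is at z = 0.002 m. Plain black, empty: a free place for setting a tray aside.
- blade_carton: Small closed carton, yellow with a magenta band, lying on the bench at the left end of the row, 110 (its x) x 60 (its y) x 36 high. Origin: centre of its underside. A bystander, to be left alone.

How it is judged:
At the end, for the whole second after the job is handed in: Red and blue trays flat on their own colour mats, within 15 mm and 0.17 rad; screw tray seated level on the red one, within 15 mm of its middle lengthwise, 8 mm sideways, 0.25 rad; purple tray moved under 20 mm and on its mat, carton under 30 mm; all released and at rest (horizontal distance between tray_red and mat_red below 0.015 m and angle between the x axis of tray_red and the x axis of mat_red, either way round below 0.17 rad and height (world z) of each of tray_red, tray_blue below 0.006 m and angle between each of tray_red, tray_blue's own z axis and vertical below 0.05 rad and horizontal distance between tray_blue and mat_blue below 0.015 m and angle between the x axis of tray_blue and the x axis of mat_blue, either way round below 0.17 rad and x of tray_screws in the frame of tray_red between -0.015 and 0.015 m and y of tray_screws in the frame of tray_red between -0.008 and 0.008 m and z of tray_screws in the frame of tray_red between 0.038 and 0.0435 m and angle between the x axis of tray_screws and the x axis of tray_red, either way round below 0.25 rad and angle between tray_screws's own z axis and vertical below 0.06 rad and distance of tray_purple from where it was at the start of the episode below 0.02 m and horizontal distance between tray_purple and mat_purple below 0.03 m and distance of blade_carton from where it was at the start of the episode below 0.03 m and linear speed of each of tray_red, tray_blue, tray_screws, tray_purple below 0.02 m/s); the robot touches nothing.
It fails at once if a handle tray is lifted with the screw tray on it ((contact force between tray_screws and tray_red above 0.1 N and height (world z) of tray_red above 0.02 m) or (contact force between tray_screws and tray_blue above 0.1 N and height (world z) of tray_blue above 0.02 m)).
It fails at once if a tray is tipped by more than 20 degrees, spilling its parts (angle between any of tray_red, tray_blue, tray_screws's own z axis and vertical above 0.35 rad).
It fails at once if a tray is dropped: it is in the air, its underside more than 60 mm above the bench (screw tray 75 mm), and nothing holds it ((contact force between tray_red and anything else below 0.01 N and height (world z) of tray_red above 0.06 m) or (contact force between tray_blue and anything else below 0.01 N and height (world z) of tray_blue above 0.06 m) or (contact force between tray_screws and anything else below 0.01 N and height (world z) of tray_screws above 0.075 m)).
It fails at once if the purple tray is moved by more than 20 mm (distance of tray_purple from where it was at the start of the episode above 0.02 m).
It fails at once if the carton is moved by more than 30 mm (distance of blade_carton from where it was at the start of the episode above 0.03 m).
It also fails if it takes over 141 s, if anything falls off the work surface, if the arm or the gripper's body presses on something with over 40 N, if the wrist force passes 120 N, or if a joint passes its speed limit or range.

## Working session

There is one attempt and no reset: what is moved stays moved. The work goes in short steps, Python scripts to look and compute and a tool call to move; the robot and the scene stay as the last step left them, time stands still between calls to the robot, and variables do not carry over. Pictures are saved under pics/ and viewed, at most 14 in all, crops included, and the job is handed in when it is done.

Besides the shell and the picture viewer there is one more tool, called after ">>>" as name([rows], argument=value, ...), one row to a line, values as JSON. arm_command: Moves the arm, as the interface text tells. Its arguments: {"type":"object","properties":{"increments":{"type":"array"},"force":{"type":"number"}},"required":["increments"]}

```bash
ls; mkdir -p pics
python3 - <<'E'
from bench import ctrl
import cv2,numpy as np
s=ctrl.get_state(); print({k:np.round(v,3).tolist() for k,v in s.items()}, ctrl.grip_point_offset)
for n in("top","scene"):
    c=ctrl.read_camera(n); cv2.imwrite(f"pics/{n}0.png",c["img"][...,::-1]); print(n,c["fx"],c["cx"],c["cy"],np.round(c["eye"],3),np.round(c["rotation"],3).tolist())
E
```

```text
pics
{'time_s': 0.0, 'joints': [-1.404, 0.492, 1.559, 0.0, 1.092, -0.106], 'joint_vel': [0.0, -0.0, 0.001, 0.0, -0.0, -0.001], 'tau': [0.002, -61.843, -26.158, -0.0, 0.004, 0.0], 'eef_pos': [0.168, -0.602, 0.231], 'ee_rot': [[0.963, 0.269, -0.0], [0.269, -0.963, 0.001], [0.0, -0.001, -1.0]], 'ft_force': [-0.088, 0.396, -0.246], 'wrist_torque': [0.002, 0.049, 0.004], 'grip_force': 0.0, 'finger_gap': 0.999} 0.0187
top 474.8005390969109 323.35388299094836 236.6787160152518 [0.421 0.064 1.08 ] [[-0.007, -0.992, 0.127], [-1.0, 0.005, -0.013], [0.012, -0.128, -0.992]]
scene 610.0558995786389 318.9026649597345 236.77607288298302 [ 1.183 -0.801  0.799] [[0.79, 0.351, -0.503], [0.613, -0.433, 0.661], [0.014, -0.83, -0.557]]
```

View pics/top0.png

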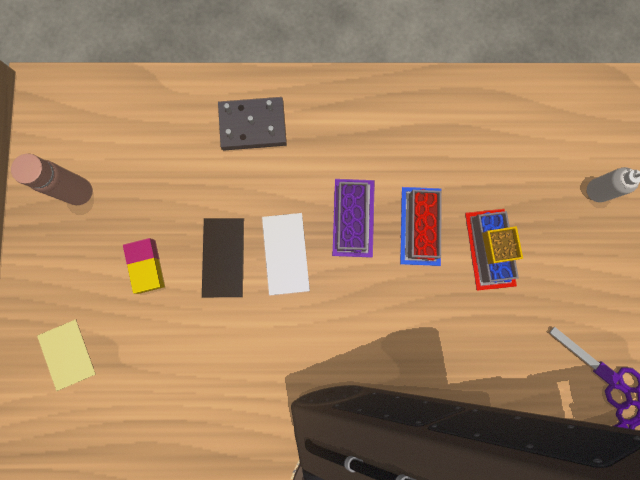

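View pics/scene0.png

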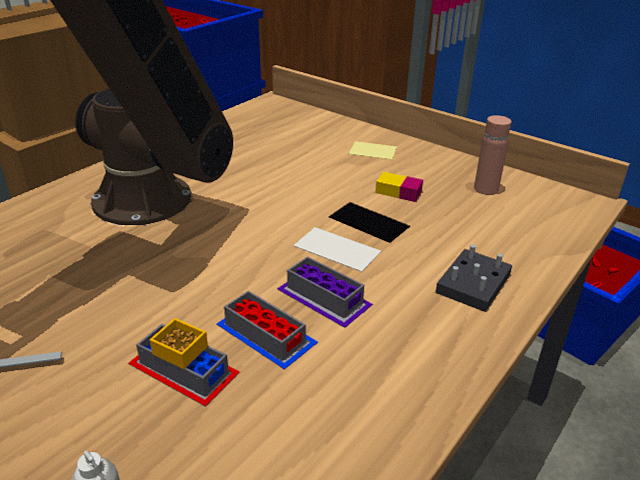

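The top view shows, left to right: carton (144,266), black mat (222,258), white mat (286,253), purple tray (353,218), red tray on the blue mat (420,226), and blue tray on the red mat (493,248) with the yellow tray on it (503,244). The scene view shows the same row, with the yellow tray at (178,342).

```bash
cat > h.py <<'E'
from bench import ctrl
import cv2, numpy as np
def cam(n):
    c=ctrl.read_camera(n); c["R"]=np.array(c["rotation"]); c["e"]=np.array(c["eye"])
    c["hsv"]=cv2.cvtColor(np.ascontiguousarray(c["img"]),cv2.COLOR_RGB2HSV); return c
def rays(c,uv):
    uv=np.asarray(uv,float).reshape(-1,2)
    return np.c_[(uv[:,0]-c["cx"])/c["fx"],(uv[:,1]-c["cy"])/c["fy"],np.ones(len(uv))]@c["R"].T
def plane(c,uv,z):
    d=rays(c,uv); return (c["e"]+d*((z-c["e"][2])/d[:,2])[:,None])[:,:2]
def cloud(c):
    v,u=np.mgrid[:480,:640]; d=rays(c,np.c_[u.ravel(),v.ravel()])
    return (c["e"]+d*c["z_map"].ravel()[:,None]).reshape(480,640,3)
def tri(c1,p1,c2,p2):
    A=np.zeros((3,3));b=np.zeros(3)
    for c,p in((c1,p1),(c2,p2)):
        d=rays(c,[p])[0];d/=np.linalg.norm(d);P=np.eye(3)-np.outer(d,d);A+=P;b+=P@c["e"]
    return np.linalg.solve(A,b)
def rect(xy):
    """centre, long, short, angle of the long axis from world x (-90..90 deg), mm"""
    (cx,cy),(w,h),a=cv2.minAreaRect((np.asarray(xy)*1000).astype(np.float32))
    if w<h: w,h,a=h,w,a+90
    return np.round([cx,cy,w,h,(a+90)%180-90],1)
HUE=dict(red=((0,6),(174,180)),blue=((108,128),),purple=((130,150),),yellow=((20,32),))
def mask(c,col,s=120,v=60):
    H,S,V=cv2.split(c["hsv"]); m=np.zeros(H.shape,bool)
    for a,b in HUE[col]: m|=(H>=a)&(H<=b)
    return m&(S>s)&(V>v)
def big(m,n=1):
    k,l,st,ce=cv2.connectedComponentsWithStats(m.astype(np.uint8))
    return [l==i for i in 1+np.argsort(-st[1:,4])[:n]]
def uv(m): return np.argwhere(m)[:,::-1]
E
python3 - <<'E'
from h import *
t=cam("top"); s=cam("scene")
for n,c in(("top",t),("scene",s)):
    P=cloud(c); Z=P[...,2]; ok=(c["z_map"]>0)&(P[...,0]>.3)&(P[...,0]<.75)&(P[...,1]>-.5)&(P[...,1]<.5)
    print(n,"bench z",np.median(Z[ok]))
    for lo,hi in((.02,.06),(.065,.095)):
        for m in big(ok&(Z>lo)&(Z<hi),6):
            if m.sum()>150:
                q=P[m]; top=np.percentile(q[:,2],90); print("  blob",lo,m.sum(),rect(q[abs(q[:,2]-top)<.006][:,:2]),"top z",top.round(4))
    for col in("red","blue","purple"):
        m=mask(c,col)&ok&(Z<.008)
        print("  mat",col,m.sum(),rect(P[m][:,:2]),np.median(Z[m]).round(4), rect(plane(c,uv(m),.002)))
    H,S,V=cv2.split(c["hsv"])
    for col,m in(("white",(S<40)&(V>180)),("black",(V<40))):
        m=big(m&ok&(Z<.01))[0]; print("  mat",col,m.sum(),rect(plane(c,uv(m),.002)),np.median(Z[m]).round(4))
E
```

```text
top bench z 0.00022109953039539665
  blob 0.02 2133 [ 583.9 -176.7  151.3   65.7   -2.8] top z 0.046
  blob 0.02 2023 [601.2 -14.2 152.8  64.9  -2.4] top z 0.0464
  blob 0.02 1517 [494.2 450.2 111.   61.9  14. ] top z 0.0385
  blob 0.02 1421 [ 531.2 -332.4  152.4   66.6    6.6] top z 0.0472
  blob 0.065 820 [ 531.8 -335.3   70.3   68.1    8.1] top z 0.081
  mat red 648 [494.3  57.5 876.9 180.7 -84.8] 0.0017 [494.8  57.8 877.  180.5 -84.9]
  mat blue 538 [ 584.  -173.4  180.2   90.9   -1.6] 0.002 [ 583.9 -173.4  179.3   90.2   -2.2]
  mat purple 748 [604.3 -18.7 178.9  91.   -2.5] 0.0021 [604.1 -18.7 178.3  90.8  -2.4]
  mat white 3143 [521.9 137.6 179.4  91.9   5.6] 0.0018Traceback (most recent call last):
  File "<stdin>", line 15, in <module>
IndexError: list index out of range
```

Run:
```python
from h import *
t=cam("top"); s=cam("scene")
ctr={}
for n,c in(("top",t),("scene",s)):
    P=cloud(c); Z=P[...,2]; ok=(c["z_map"]>0)&(P[...,0]>.3)&(P[...,0]<.75)&(P[...,1]>-.5)&(P[...,1]<.37)
    print(n)
    for lo,hi in((.02,.055),(.065,.095)):
        for m in big(ok&(Z>lo)&(Z<hi),4):
            if m.sum()>150:
                q=P[m]; top=np.percentile(q[:,2],90); print("  blob",lo,m.sum(),rect(q[abs(q[:,2]-top)<.006][:,:2]),"top z",top.round(4))
    for col in("red","blue","purple"):
        m=mask(c,col)&ok&(Z<.008); print("  mat",col,m.sum(),rect(plane(c,uv(m),.002)),np.median(Z[m]).round(4))
    H,S,V=cv2.split(c["hsv"])
    for col,m in(("white",(S<40)&(V>150)),("black",(V<60)&(S<80)&(P[...,1]>.18))):
        m=big(m&ok&(Z<.01))
        if m: m=m[0]; print("  mat",col,m.sum(),rect(plane(c,uv(m),.002)),np.median(Z[m]).round(4)); ctr[n,col]=uv(m).mean(0)
    m=ok&(Z>.0785)&(Z<.09); ctr[n,"screwrim"]=cv2.minAreaRect(uv(m).astype(np.float32))[0]
for k in("white","black","screwrim"): 
    if ("top",k) in ctr and ("scene",k) in ctr: print(k,"two-view",tri(t,ctr["top",k],s,ctr["scene",k]).round(4))
w=cam("wrist"); print(w["fx"],w["e"],w["R"].round(3).tolist())
```

```text
top
  blob 0.02 2136 [ 584.6 -176.5  152.3   65.4   -3.2] top z 0.0462
  blob 0.02 2026 [601.9 -14.3 150.5  64.4  -1.5] top z 0.0464
  blob 0.02 1404 [ 531.7 -332.4  149.9   66.3    7.2] top z 0.0471
  blob 0.065 797 [ 531.8 -335.1   70.4   65.9    7.9] top z 0.0811
  mat red 642 [ 524.4 -281.4  193.7  179.9  -84.1] 0.0017
  mat blue 535 [ 583.9 -173.4  179.3   90.2   -2.2] 0.0019
  mat purple 745 [604.  -18.6 178.4  90.8  -2.5] 0.0022
  mat white 3138 [522.  137.5 179.6  91.8   5.6] 0.0018
scene
  blob 0.02 2704 [ 583.7 -179.2  154.9   68.9   -2.2] top z 0.0459
  blob 0.02 2234 [602.8 -16.6 157.6  69.9  -1.5] top z 0.0458
  blob 0.02 2013 [ 531.7 -335.8  154.    69.7    7.1] top z 0.0478
  blob 0.065 1289 [ 531.4 -336.9   73.8   68.6    8.3] top z 0.0806
  mat red 785 [ 531.1 -334.4  180.8   92.1    5.9] 0.0017
  mat blue 650 [ 587.2 -144.2  180.2  156.2   -2.7] 0.0019
  mat purple 469 [605.2 -22.1 180.1  91.5  -1.8] 0.0017
  mat white 1821 [523.1 134.4 180.   93.5   5.7] 0.0014
  mat black 71 [563.1 247.4  74.5  30.4 -41.6] 0.001
white two-view [ 0.522   0.1383 -0.0026]
screwrim two-view [ 0.531  -0.3358  0.0784]
421.8749582960558 [ 0.23404135 -0.58402935  0.37393715] [[0.269, -0.927, -0.26], [-0.963, -0.259, -0.072], [-0.0, 0.27, -0.963]]
```

```bash
cat >> h.py <<'E'
def go(x,y,z,yaw):
    """turn (deg, about tool axes) and then the shift (mm, tool axes after that turn) to a tool-down pose, tool x at yaw deg"""
    from scipy.spatial.transform import Rotation as Ro
    s=ctrl.get_state(); R=np.array(s["ee_rot"]); a=np.deg2rad(yaw)
    T=np.array([[np.cos(a),np.sin(a),0],[np.sin(a),-np.cos(a),0],[0,0,-1]])
    r=Ro.from_matrix(R.T@T).as_rotvec(degrees=True)
    d=T.T@(np.array([x,y,z])-s["eef_pos"])
    print("turn",r.round(2),"lin mm",(d*1000).round(1),"| at",np.round(s["eef_pos"],4),"t",round(s["time_s"],2),"gap",round(s["finger_gap"],3))
E
python3 - <<'E'
from h import *
go(.5315,-.3355,.15,7.8)
t=cam("top"); print(plane(t,[(222,258),(286,253)],.002))
E
```

```text
turn [-0.01  0.    7.83] lin mm [ 395.9 -214.6   81.2] | at [ 0.1684 -0.6018  0.2312] t 0.35 gap 1.0
[[0.51195576 0.28069245]
 [0.52254794 0.13560279]]
```

>>> arm_command([
  {"linear": [0,0,0],"turn": [0,0,7.8],"jaw": 1},
  {"linear": [44,-24,9],"turn": [0,0,0],"jaw": 1},
  {"linear": [44,-24,9],"turn": [0,0,0],"jaw": 1},
  {"linear": [44,-24,9],"turn": [0,0,0],"jaw": 1},
  {"linear": [44,-24,9],"turn": [0,0,0],"jaw": 1},
  {"linear": [44,-24,9],"turn": [0,0,0],"jaw": 1},
  {"linear": [44,-24,9],"turn": [0,0,0],"jaw": 1},
  {"linear": [44,-24,9],"turn": [0,0,0],"jaw": 1},
  {"linear": [44,-24,9],"turn": [0,0,0],"jaw": 1},
  {"linear": [44,0,9],"turn": [0,0,0],"jaw": 1},
], force=40)

```text
time_s: 1.65
eef_pos: [0.6266, -0.299, 0.1306]
ee_rot: [[0.99, 0.138, -0.0], [0.138, -0.99, -0.0], [-0.0, 0.0, -1.0]]
ft_force: [0.5, -1.5, 1.8]
finger_gap: 1.001
grip_force: 0.0
```

>>> arm_command([
  {"linear": [0,0,0],"turn": [0,0,0],"jaw": 1},
])

```text
time_s: 1.78
eef_pos: [0.6277, -0.2993, 0.1286]
ee_rot: [[0.99, 0.14, -0.001], [0.14, -0.99, 0.001], [-0.001, -0.001, -1.0]]
ft_force: [-1.8, -0.2, -0.5]
finger_gap: 1.0
grip_force: 0.0
```

Run:
```python
from h import *
go(.5315,-.3355,.13,7.8)
```

```text
turn [-0.04  0.03  0.23] lin mm [-100.2   22.8   -1.4] | at [ 0.6277 -0.2993  0.1286] t 1.77 gap 1.0
```

The linear moves came out about 1.26 times the commanded size, so I'll test the scale with a smaller one.

>>> arm_command([
  {"linear": [-20,5,0],"turn": [0,0,0],"jaw": 1},
  {"linear": [0,0,0],"turn": [0,0,0],"jaw": 1},
  {"linear": [0,0,0],"turn": [0,0,0],"jaw": 1},
])

```text
time_s: 2.15
eef_pos: [0.5666, -0.3251, 0.131]
ee_rot: [[0.991, 0.135, 0.001], [0.135, -0.991, -0.001], [0.001, 0.001, -1.0]]
ft_force: [0.2, -0.9, -0.1]
finger_gap: 1.001
grip_force: 0.0
```

My mistake: shifts are in metres, and those rows were millimetre numbers capped at 62.5 mm each. Nothing was hit. From here on I'll use metres.

```bash
sed -i 's/"lin mm",(d\*1000).round(1)/"lin m",d.round(4)/' h.py
python3 - <<'E'
from h import *
go(.5315,-.3355,.13,7.8)
w=cam("wrist"); cv2.imwrite("pics/w1.png",w["img"][...,::-1])
P=cloud(w);Z=P[...,2]
for lo,hi in((.072,.095),(.03,.055)):
    m=big((w["z_map"]>0)&(Z>lo)&(Z<hi)&(P[...,1]<-.25))[0]; print(rect(P[m][:,:2]),m.sum(),np.percentile(Z[m],90))
E
```

```text
turn [ 0.04 -0.04 -0.04] lin m [-0.0362  0.0055  0.001 ] | at [ 0.5666 -0.3251  0.131 ] t 2.15 gap 1.001
[ 531.7 -336.    71.6   64.4    8.4] 6041 0.08170900495569053
[ 586.2 -327.7   64.8   49.9  -82.3] 8398 0.047677616700605
```

View pics/w1.png

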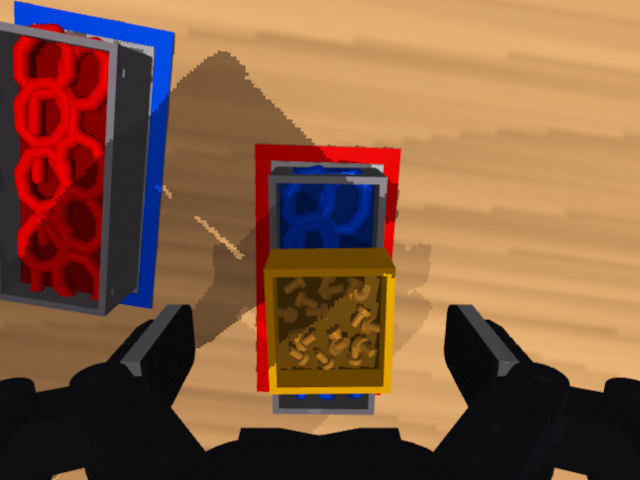

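The wrist view shows the yellow tray at about (330,320), on the blue tray and between the open fingers. It measures (0.5317, -0.336, 8.2°), with its rim at 0.081. Next I'll move over it and descend.

>>> arm_command([
  {"linear": [-0.018,0.003,0],"turn": [0,0,-0.4],"jaw": 1},
  {"linear": [-0.018,0.003,0],"turn": [0,0,0],"jaw": 1},
  {"linear": [0,0,0.02],"turn": [0,0,0],"jaw": 1},
  {"linear": [0,0,0.02],"turn": [0,0,0],"jaw": 1},
  {"linear": [0,0,0.02],"turn": [0,0,0],"jaw": 1},
  {"linear": [0,0,0.015],"turn": [0,0,0],"jaw": 1},
  {"linear": [0,0,0.01],"turn": [0,0,0],"jaw": 1},
  {"linear": [0,0,0],"turn": [0,0,0],"jaw": 1},
  {"linear": [0,0,0],"turn": [0,0,0],"jaw": 1},
])

```text
time_s: 3.32
eef_pos: [0.5324, -0.3357, 0.046]
ee_rot: [[0.99, 0.143, 0.001], [0.143, -0.99, -0.001], [0.001, 0.001, -1.0]]
ft_force: [-0.5, 0.1, 0.0]
finger_gap: 1.001
grip_force: 0.0
```

>>> arm_command([
  {"linear": [0,0,0],"turn": [0,0,0],"jaw": -1},
  {"linear": [0,0,0],"turn": [0,0,0],"jaw": -1},
  {"linear": [0,0,0],"turn": [0,0,0],"jaw": -1},
  {"linear": [0,0,0],"turn": [0,0,0],"jaw": -1},
  {"linear": [0,0,0],"turn": [0,0,0],"jaw": -1},
  {"linear": [0,0,0],"turn": [0,0,0],"jaw": -1},
], force=40)

```text
time_s: 4.08
eef_pos: [0.5324, -0.3357, 0.0462]
ee_rot: [[0.99, 0.143, 0.001], [0.143, -0.99, -0.001], [0.001, 0.001, -1.0]]
ft_force: [-0.5, 0.4, 6.6]
finger_gap: 0.74
grip_force: 44.1
```

>>> arm_command([
  {"linear": [0,0,-0.005],"turn": [0,0,0],"jaw": -1},
  {"linear": [0,0,-0.005],"turn": [0,0,0],"jaw": -1},
  {"linear": [0,0,-0.015],"turn": [0,0,0],"jaw": -1},
  {"linear": [0,0,-0.025],"turn": [0,0,0],"jaw": -1},
  {"linear": [0,0,-0.025],"turn": [0,0,0],"jaw": -1},
  {"linear": [0,0,-0.025],"turn": [0,0,0],"jaw": -1},
  {"linear": [0,0,-0.015],"turn": [0,0,0],"jaw": -1},
  {"linear": [0,0,0],"turn": [0,0,0],"jaw": -1},
])

```text
time_s: 5.08
eef_pos: [0.5324, -0.3356, 0.1616]
ee_rot: [[0.99, 0.143, 0.002], [0.143, -0.99, -0.001], [0.001, 0.002, -1.0]]
ft_force: [-0.2, 0.4, -3.5]
finger_gap: 0.74
grip_force: 44.8
```

Run:
```python
from h import *
go(.512,.2807,.16,0)
w=cam("wrist"); cv2.imwrite("pics/w2.png",w["img"][...,::-1])
s=cam("scene"); P=cloud(s); m=big(mask(s,"yellow",150)&(P[...,1]<-.2)&(P[...,2]>.06))[0]; print(rect(P[m][:,:2]),np.percentile(P[m][:,2],[2,98]))
print(ctrl.get_state()["grip_force"],ctrl.get_state()["ft_force"])
```

```text
turn [ 0.08 -0.09  8.24] lin m [-0.0204 -0.6163  0.0016] | at [ 0.5324 -0.3356  0.1616] t 5.08 gap 0.74
[ 835.  -561.1  844.1   63.2  -38.9] [0.16180499 0.19621548]
44.78169322013855 [-0.07131442 -0.73427181 -2.69928994]
```

View pics/w2.png

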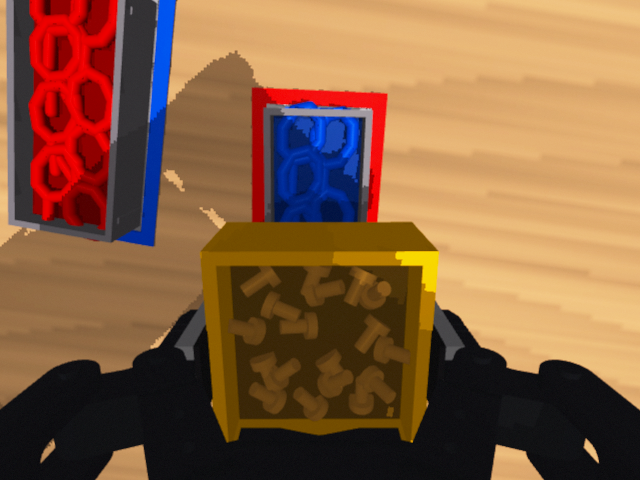

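The wrist view shows the yellow tray gripped level at (320,330), and the blue tray left on its mat at (320,160). Carrying the yellow tray to the black mat.

>>> arm_command([
  {"linear": [0,0,0],"turn": [0,0,8.2],"jaw": -1},
  {"linear": [-0.001,-0.02,0],"turn": [0,0,0],"jaw": -1},
  {"linear": [-0.002,-0.04,0],"turn": [0,0,0],"jaw": -1},
  {"linear": [-0.002,-0.055,0],"turn": [0,0,0],"jaw": -1},
  {"linear": [-0.002,-0.055,0],"turn": [0,0,0],"jaw": -1},
  {"linear": [-0.002,-0.055,0],"turn": [0,0,0],"jaw": -1},
  {"linear": [-0.002,-0.055,0],"turn": [0,0,0],"jaw": -1},
  {"linear": [-0.002,-0.055,0],"turn": [0,0,0],"jaw": -1},
  {"linear": [-0.002,-0.055,0],"turn": [0,0,0],"jaw": -1},
  {"linear": [-0.002,-0.055,0],"turn": [0,0,0],"jaw": -1},
])

```text
time_s: 6.42
eef_pos: [0.5137, 0.1119, 0.1599]
ee_rot: [[1.0, 0.004, -0.001], [0.004, -1.0, -0.0], [-0.001, 0.0, -1.0]]
ft_force: [0.5, 0.2, -1.8]
finger_gap: 0.741
grip_force: 44.8
```

>>> arm_command([
  {"linear": [-0.002,-0.055,0],"turn": [0,0,0],"jaw": -1},
  {"linear": [-0.001,-0.055,0],"turn": [0,0,0],"jaw": -1},
  {"linear": [0,-0.04,0],"turn": [0,0,0],"jaw": -1},
  {"linear": [0,-0.021,0],"turn": [0,0,0],"jaw": -1},
  {"linear": [0,0,0],"turn": [0,0,0],"jaw": -1},
  {"linear": [0,0,0],"turn": [0,0,0],"jaw": -1},
])

```text
time_s: 7.18
eef_pos: [0.5116, 0.2796, 0.1601]
ee_rot: [[1.0, 0.001, -0.001], [0.001, -1.0, -0.001], [-0.001, 0.001, -1.0]]
ft_force: [-0.3, -0.7, -2.2]
finger_gap: 0.743
grip_force: 44.9
```

Run:
```python
from h import *
go(.512,.2807,.05,0)
t=cam("top"); cv2.imwrite("pics/t3.png",t["img"][...,::-1])
P=cloud(t); H,S,V=cv2.split(t["hsv"]); m=(V<50)&(P[...,1]>.18)&(P[...,1]<.37)&(P[...,2]<.01); print(m.sum(),rect(plane(t,uv(big(m)[0]),.002)))
print(ctrl.get_state()["grip_force"],ctrl.get_state()["ft_force"])
```

```text
turn [0.03 0.04 0.04] lin m [ 0.0004 -0.0011  0.1101] | at [0.5116 0.2796 0.1601] t 7.17 gap 0.743
6 [431.8 264.5   3.1   0.  -44.8]
44.86751675605774 [ 0.4068129  -0.63286898 -2.47288704]
```

View pics/t3.png

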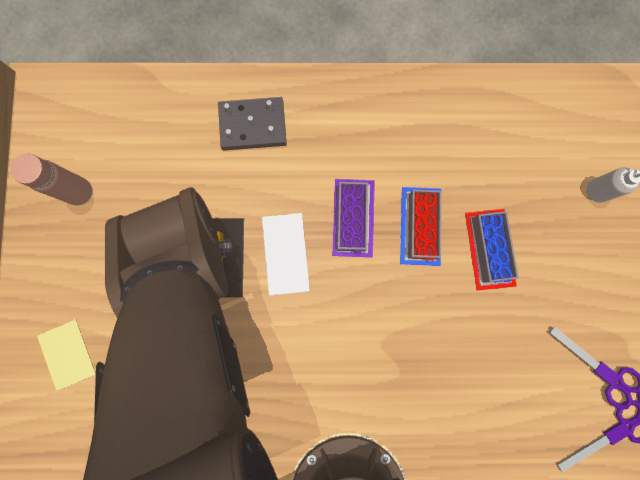

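The top view shows the arm over the black mat. The red tray (424,226) and the now uncovered blue tray (495,248) are undisturbed. Lowering gently.

>>> arm_command([
  {"linear": [0,0,0.02],"turn": [0,0,0],"jaw": -1},
  {"linear": [0,0,0.03],"turn": [0,0,0],"jaw": -1},
  {"linear": [0,0,0.03],"turn": [0,0,0],"jaw": -1},
  {"linear": [0,0,0.03],"turn": [0,0,0],"jaw": -1},
  {"linear": [0,0,0.02],"turn": [0,0,0],"jaw": -1},
  {"linear": [0,0,0.01],"turn": [0,0,0],"jaw": -1},
  {"linear": [0,0,0.007],"turn": [0,0,0],"jaw": -1},
  {"linear": [0,0,0.004],"turn": [0,0,0],"jaw": -1},
  {"linear": [0,0,0.002],"turn": [0,0,0],"jaw": -1},
  {"linear": [0,0,0.001],"turn": [0,0,0],"jaw": -1},
])

```text
time_s: 8.48
eef_pos: [0.512, 0.2806, 0.0066]
ee_rot: [[1.0, 0.001, 0.001], [0.001, -1.0, 0.0], [0.001, -0.0, -1.0]]
ft_force: [-0.4, 0.6, -2.4]
finger_gap: 0.742
grip_force: 44.9
```

>>> arm_command([
  {"linear": [0,0,0.0005],"turn": [0,0,0],"jaw": -1},
  {"linear": [0,0,0],"turn": [0,0,0],"jaw": -1},
])

```text
time_s: 8.72
eef_pos: [0.5119, 0.2805, 0.006]
ee_rot: [[1.0, 0.001, 0.0], [0.001, -1.0, 0.0], [0.0, -0.0, -1.0]]
ft_force: [0.1, -0.7, -2.7]
finger_gap: 0.743
grip_force: 44.9
```

Not touching yet, so down another 1 mm and then release.

>>> arm_command([
  {"linear": [0,0,0.0007],"turn": [0,0,0],"jaw": -1},
  {"linear": [0,0,0.0005],"turn": [0,0,0],"jaw": -1},
  {"linear": [0,0,0],"turn": [0,0,0],"jaw": -1},
  {"linear": [0,0,0],"turn": [0,0,0],"jaw": 1},
  {"linear": [0,0,0],"turn": [0,0,0],"jaw": 1},
  {"linear": [0,0,0],"turn": [0,0,0],"jaw": 1},
  {"linear": [0,0,0],"turn": [0,0,0],"jaw": 1},
])

```text
time_s: 9.6
eef_pos: [0.5119, 0.2805, 0.0046]
ee_rot: [[1.0, 0.0, 0.0], [0.0, -1.0, -0.0], [0.0, 0.0, -1.0]]
ft_force: [0.3, -0.2, -0.2]
finger_gap: 1.001
grip_force: 0.0
```

>>> arm_command([
  {"linear": [0,0,-0.01],"turn": [0,0,0],"jaw": 1},
  {"linear": [0,0,-0.02],"turn": [0,0,0],"jaw": 1},
  {"linear": [0,0,-0.04],"turn": [0,0,0],"jaw": 1},
  {"linear": [0,0,-0.04],"turn": [0,0,0],"jaw": 1},
  {"linear": [0,0,-0.03],"turn": [0,0,0],"jaw": 1},
  {"linear": [0,0,-0.015],"turn": [0,0,0],"jaw": 1},
  {"linear": [0,0,0],"turn": [0,0,0],"jaw": 1},
])

```text
time_s: 10.48
eef_pos: [0.512, 0.2806, 0.1603]
ee_rot: [[1.0, 0.001, 0.001], [0.001, -1.0, 0.0], [0.001, -0.0, -1.0]]
ft_force: [1.0, 1.0, -0.3]
finger_gap: 1.002
grip_force: 0.0
```

Run:
```python
from h import *
w=cam("wrist"); P=cloud(w);Z=P[...,2]
m=big((w["z_map"]>0)&(Z>.034)&(Z<.055)&(P[...,1]>.2)&mask(w,"yellow",100))[0]; print("screws",rect(P[m][:,:2]),np.percentile(Z[m],90))
t=cam("top"); P=cloud(t);Z=P[...,2]
for m in big((t["z_map"]>0)&(Z>.036)&(Z<.055)&(P[...,1]<.05)&(P[...,0]>.4),4):
    if m.sum()>400: print(rect(P[m][:,:2]),np.percentile(P[m][:,2],80).round(4))
for col,y0,y1 in(("red",-.45,-.25),("blue",-.25,-.1)):
    m=mask(t,col)&(Z<.008)&(P[...,1]>y0)&(P[...,1]<y1)&(P[...,0]>.4); print("mat",col,rect(plane(t,uv(m),.002)))
go(.5315,-.3335,.13,7)
```

```text
screws [472.  443.9  65.5  61.6  14.3] 0.0369655943980432
[ 531.3 -332.8  156.9   67.5    6.3] 0.0458
[ 583.1 -177.   157.3   66.3   -2.2] 0.046
[601.9 -14.2 157.9  64.8  -2.4] 0.0463
mat red [ 529.6 -331.6  180.1   92.4    6. ]
mat blue [ 583.9 -173.4  179.3   90.2   -2.2]
turn [ 0.03  0.08 -6.97] lin m [-0.0549  0.6117  0.0287] | at [0.5114 0.2803 0.1587] t 10.57 gap 0.999
```

>>> arm_command([
  {"linear": [0,0,0],"turn": [0,0,-6.6],"jaw": 1},
  {"linear": [-0.005,0.04,0],"turn": [0,0,0],"jaw": 1},
  {"linear": [-0.005,0.06,0],"turn": [0,0,0],"jaw": 1},
  {"linear": [-0.005,0.06,0],"turn": [0,0,0],"jaw": 1},
  {"linear": [-0.005,0.06,0],"turn": [0,0,0],"jaw": 1},
  {"linear": [-0.005,0.06,0],"turn": [0,0,0],"jaw": 1},
  {"linear": [-0.005,0.06,0],"turn": [0,0,0],"jaw": 1},
  {"linear": [-0.005,0.06,0],"turn": [0,0,0],"jaw": 1},
  {"linear": [-0.005,0.06,0],"turn": [0,0,0],"jaw": 1},
  {"linear": [-0.005,0.06,0],"turn": [0,0,0],"jaw": 1},
])

```text
time_s: 11.82
eef_pos: [0.5266, -0.2431, 0.1583]
ee_rot: [[0.993, 0.115, -0.002], [0.115, -0.993, 0.001], [-0.002, -0.001, -1.0]]
ft_force: [0.8, -0.8, -0.3]
finger_gap: 1.002
grip_force: 0.0
```

>>> arm_command([
  {"linear": [-0.005,0.06,0.01],"turn": [0,0,0],"jaw": 1},
  {"linear": [-0.002,0.03,0.01],"turn": [0,0,0],"jaw": 1},
  {"linear": [0,0,0.01],"turn": [0,0,0],"jaw": 1},
  {"linear": [0,0,0],"turn": [0,0,0],"jaw": 1},
  {"linear": [0,0,0],"turn": [0,0,0],"jaw": 1},
])

```text
time_s: 12.45
eef_pos: [0.5308, -0.3303, 0.1297]
ee_rot: [[0.993, 0.117, -0.0], [0.117, -0.993, 0.0], [-0.0, -0.0, -1.0]]
ft_force: [-0.1, -0.4, 0.5]
finger_gap: 1.001
grip_force: 0.0
```

Run:
```python
from h import *
t=cam("top"); P=cloud(t);Z=P[...,2]; H,S,V=cv2.split(t["hsv"])
ok=(t["z_map"]>0)&(P[...,1]>.15)&(P[...,1]<.38)
m=big(ok&(Z>.03)&(Z<.055))[0]; print("screws",rect(P[m][:,:2]),np.percentile(P[m][:,2],85))
m=big(ok&(V<60)&(P[...,0]<.65))[0]; print("black",rect(plane(t,uv(m),.002)))
w=cam("wrist"); P=cloud(w);Z=P[...,2]; near=(w["z_map"]>0)&(P[...,1]<-.25)&(P[...,1]>-.42)
m=big(near&(Z>.04)&(Z<.055)&(P[...,0]<.65))[0]; print("blue tray",rect(P[m][:,:2]),np.percentile(Z[m],85))
m=mask(w,"red")&near&(Z<.01); print("mat red",rect(plane(w,uv(m),.002)))
go(.5315,-.3333,.007,6.5)
```

```text
screws [ 5.124e+02  2.803e+02  6.880e+01  6.520e+01 -4.000e-01] 0.04158531062701527
black [ 91.2 220.1 150.3  33.  -37.8]
blue tray [ 532.7 -333.5  152.2   65.3    6.8] 0.0476675371547665
mat red [ 529.9 -333.3  180.3   92.4    5.8]
turn [ 0.03 -0.02  0.2 ] lin m [0.0002 0.0028 0.1232] | at [ 0.531  -0.3306  0.1302] t 12.55 gap 0.996
```

>>> arm_command([
  {"linear": [0.001,0.0028,0.02],"turn": [0,0,0],"jaw": 1},
  {"linear": [0,0,0.03],"turn": [0,0,0],"jaw": 1},
  {"linear": [0,0,0.03],"turn": [0,0,0],"jaw": 1},
  {"linear": [0,0,0.025],"turn": [0,0,0],"jaw": 1},
  {"linear": [0,0,0.012],"turn": [0,0,0],"jaw": 1},
  {"linear": [0,0,0.005],"turn": [0,0,0],"jaw": 1},
  {"linear": [0,0,0],"turn": [0,0,0],"jaw": 1},
  {"linear": [0,0,0],"turn": [0,0,0],"jaw": 1},
])

```text
time_s: 13.55
eef_pos: [0.5323, -0.3344, 0.0085]
ee_rot: [[0.993, 0.115, 0.001], [0.115, -0.993, -0.001], [0.001, 0.001, -1.0]]
ft_force: [0.3, -0.3, 0.3]
finger_gap: 0.999
grip_force: 0.0
```

>>> arm_command([
  {"linear": [0,0,0],"turn": [0,0,0],"jaw": -1},
  {"linear": [0,0,0],"turn": [0,0,0],"jaw": -1},
  {"linear": [0,0,0],"turn": [0,0,0],"jaw": -1},
  {"linear": [0,0,0],"turn": [0,0,0],"jaw": -1},
  {"linear": [0,0,0],"turn": [0,0,0],"jaw": -1},
  {"linear": [0,0,0],"turn": [0,0,0],"jaw": -1},
], force=50)

```text
time_s: 14.3
eef_pos: [0.5321, -0.3342, 0.0085]
ee_rot: [[0.993, 0.115, 0.001], [0.115, -0.993, -0.001], [0.001, 0.001, -1.0]]
ft_force: [-1.2, 1.4, 6.0]
finger_gap: 0.745
grip_force: 56.6
```

>>> arm_command([
  {"linear": [0,0,-0.005],"turn": [0,0,0],"jaw": -1},
  {"linear": [0,0,-0.01],"turn": [0,0,0],"jaw": -1},
  {"linear": [0,0,-0.02],"turn": [0,0,0],"jaw": -1},
  {"linear": [0,0,-0.025],"turn": [0,0,0],"jaw": -1},
  {"linear": [0,0,-0.025],"turn": [0,0,0],"jaw": -1},
  {"linear": [0,0,-0.025],"turn": [0,0,0],"jaw": -1},
  {"linear": [0,0,-0.01],"turn": [0,0,0],"jaw": -1},
  {"linear": [0,0,0],"turn": [0,0,0],"jaw": -1},
])

```text
time_s: 15.3
eef_pos: [0.532, -0.3342, 0.1285]
ee_rot: [[0.993, 0.116, 0.001], [0.116, -0.993, -0.001], [0.001, 0.001, -1.0]]
ft_force: [0.2, 0.4, -3.4]
finger_gap: 0.743
grip_force: 55.9
```

Run:
```python
from h import *
go(.522,.137,.128,5.6)
s=cam("scene"); cv2.imwrite("pics/s4.png",s["img"][...,::-1])
```

```text
turn [ 0.06 -0.05  1.03] lin m [ 0.036  -0.4699  0.0005] | at [ 0.532  -0.3342  0.1285] t 15.3 gap 0.743
```

View pics/s4.png

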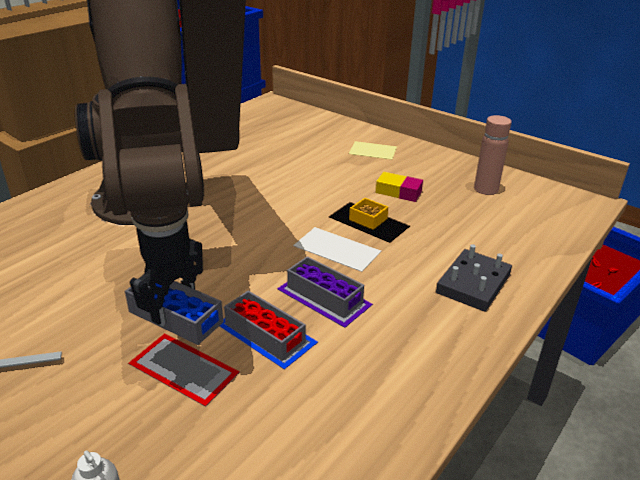

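The scene view shows the blue tray lifted level at (180,310), the red mat bare at (183,368), and the screw tray on the black mat at (369,212). Carrying blue to the white mat.

>>> arm_command([
  {"linear": [0,0,0],"turn": [0,0,1],"jaw": -1},
  {"linear": [0.001,-0.02,0],"turn": [0,0,0],"jaw": -1},
  {"linear": [0.004,-0.04,0],"turn": [0,0,0],"jaw": -1},
  {"linear": [0.005,-0.055,0],"turn": [0,0,0],"jaw": -1},
  {"linear": [0.005,-0.055,0],"turn": [0,0,0],"jaw": -1},
  {"linear": [0.005,-0.055,0],"turn": [0,0,0],"jaw": -1},
  {"linear": [0.005,-0.055,0],"turn": [0,0,0],"jaw": -1},
  {"linear": [0.005,-0.055,0],"turn": [0,0,0],"jaw": -1},
  {"linear": [0.004,-0.055,0],"turn": [0,0,0],"jaw": -1},
  {"linear": [0.001,-0.04,0],"turn": [0,0,0],"jaw": -1},
])

```text
time_s: 16.6
eef_pos: [0.5234, 0.1001, 0.1274]
ee_rot: [[0.995, 0.1, -0.001], [0.1, -0.995, 0.0], [-0.001, -0.0, -1.0]]
ft_force: [0.1, 0.1, -4.0]
finger_gap: 0.74
grip_force: 56.2
```

>>> arm_command([
  {"linear": [0.001,-0.03,0],"turn": [0,0,0],"jaw": -1},
  {"linear": [0,-0.015,0],"turn": [0,0,0],"jaw": -1},
  {"linear": [0,0,0],"turn": [0,0,0],"jaw": -1},
  {"linear": [0,0,0.02],"turn": [0,0,0],"jaw": -1},
  {"linear": [0,0,0.03],"turn": [0,0,0],"jaw": -1},
  {"linear": [0,0,0.03],"turn": [0,0,0],"jaw": -1},
  {"linear": [0,0,0.02],"turn": [0,0,0],"jaw": -1},
  {"linear": [0,0,0.01],"turn": [0,0,0],"jaw": -1},
  {"linear": [0,0,0.005],"turn": [0,0,0],"jaw": -1},
  {"linear": [0,0,0.002],"turn": [0,0,0],"jaw": -1},
])

```text
time_s: 17.85
eef_pos: [0.5214, 0.142, 0.0109]
ee_rot: [[0.995, 0.098, 0.001], [0.098, -0.995, 0.0], [0.001, 0.0, -1.0]]
ft_force: [-0.3, 0.4, -3.1]
finger_gap: 0.745
grip_force: 56.1
```

>>> arm_command([
  {"linear": [0,0,0.001],"turn": [0,0,0],"jaw": -1},
  {"linear": [0,0,0],"turn": [0,0,0],"jaw": -1},
])

```text
time_s: 18.1
eef_pos: [0.5213, 0.1422, 0.0101]
ee_rot: [[0.995, 0.098, 0.001], [0.098, -0.995, -0.0], [0.001, 0.0, -1.0]]
ft_force: [-0.3, -0.1, -4.3]
finger_gap: 0.74
grip_force: 56.1
```

>>> arm_command([
  {"linear": [0,0,0.001],"turn": [0,0,0],"jaw": -1},
  {"linear": [0,0,0.0005],"turn": [0,0,0],"jaw": -1},
  {"linear": [0,0,0.0005],"turn": [0,0,0],"jaw": -1},
  {"linear": [0,0,0],"turn": [0,0,0],"jaw": -1},
])

```text
time_s: 18.6
eef_pos: [0.5212, 0.1422, 0.0085]
ee_rot: [[0.995, 0.098, 0.001], [0.098, -0.995, -0.0], [0.001, 0.0, -1.0]]
ft_force: [-2.2, -0.2, 8.7]
finger_gap: 0.742
grip_force: 57.7
```

>>> arm_command([
  {"linear": [0,0,0],"turn": [0,0,0],"jaw": 1},
  {"linear": [0,0,0],"turn": [0,0,0],"jaw": 1},
  {"linear": [0,0,0],"turn": [0,0,0],"jaw": 1},
  {"linear": [0,0,0],"turn": [0,0,0],"jaw": 1},
  {"linear": [0,0,-0.01],"turn": [0,0,0],"jaw": 1},
  {"linear": [0,0,-0.02],"turn": [0,0,0],"jaw": 1},
  {"linear": [0,0,-0.03],"turn": [0,0,0],"jaw": 1},
  {"linear": [0,0,-0.03],"turn": [0,0,0],"jaw": 1},
  {"linear": [0,0,-0.03],"turn": [0,0,0],"jaw": 1},
  {"linear": [0,0,0],"turn": [0,0,0],"jaw": 1},
])

```text
time_s: 19.85
eef_pos: [0.522, 0.1423, 0.1302]
ee_rot: [[0.995, 0.098, 0.004], [0.098, -0.995, 0.001], [0.004, -0.0, -1.0]]
ft_force: [-0.1, -0.4, -0.8]
finger_gap: 0.999
grip_force: 0.0
```

Run:
```python
from h import *
w=cam("wrist"); P=cloud(w);Z=P[...,2]; 
m=big((w["z_map"]>0)&(P[...,1]<.2)&(P[...,1]>.08)&(Z>.04)&(Z<.055)&(P[...,0]<.65))[0]; print("blue tray",rect(P[m][:,:2]),np.percentile(Z[m],85))
go(.584,-.1767,.13,-2.5)
```

```text
blue tray [521.6 141.5 151.8  64.2   5.8] 0.04769869193874081
turn [-0.01 -0.13  8.13] lin m [ 0.0764  0.3159 -0.0012] | at [0.5214 0.1422 0.1288] t 19.9 gap 0.999
```

>>> arm_command([
  {"linear": [0,0,0],"turn": [0,0,8.1],"jaw": 1},
  {"linear": [0.008,0.03,0],"turn": [0,0,0],"jaw": 1},
  {"linear": [0.014,0.058,0],"turn": [0,0,0],"jaw": 1},
  {"linear": [0.014,0.058,0],"turn": [0,0,0],"jaw": 1},
  {"linear": [0.014,0.058,0],"turn": [0,0,0],"jaw": 1},
  {"linear": [0.014,0.058,0],"turn": [0,0,0],"jaw": 1},
  {"linear": [0.012,0.054,0],"turn": [0,0,0],"jaw": 1},
  {"linear": [0,0,0],"turn": [0,0,0],"jaw": 1},
  {"linear": [0,0,0],"turn": [0,0,0],"jaw": 1},
])

```text
time_s: 21.02
eef_pos: [0.5828, -0.1764, 0.1268]
ee_rot: [[0.999, -0.044, -0.002], [-0.044, -0.999, 0.001], [-0.002, -0.001, -1.0]]
ft_force: [-0.3, 0.7, 0.1]
finger_gap: 1.003
grip_force: 0.0
```

Run:
```python
from h import *
w=cam("wrist"); P=cloud(w);Z=P[...,2]; near=(w["z_map"]>0)&(P[...,1]<-.08)&(P[...,1]>-.26)
m=big(near&(Z>.04)&(Z<.055)&(P[...,0]<.7))[0]; print("red tray",rect(P[m][:,:2]),np.percentile(Z[m],85))
m=mask(w,"blue")&near&(Z<.01); print("mat blue",rect(plane(w,uv(m),.002)))
go(.584,-.1767,.0085,-2.5)
```

```text
red tray [ 584.1 -177.9  152.9   64.3   -2.5] 0.047661276694058986
mat blue [ 584.2 -174.9  179.7   92.1   -2.6]
turn [-0.03  0.08  0.06] lin m [0.0011 0.0008 0.1185] | at [ 0.5829 -0.1758  0.127 ] t 21.07 gap 0.999
```

>>> arm_command([
  {"linear": [0.001,0.0016,0.02],"turn": [0,0,0],"jaw": 1},
  {"linear": [0,0,0.03],"turn": [0,0,0],"jaw": 1},
  {"linear": [0,0,0.03],"turn": [0,0,0],"jaw": 1},
  {"linear": [0,0,0.023],"turn": [0,0,0],"jaw": 1},
  {"linear": [0,0,0.011],"turn": [0,0,0],"jaw": 1},
  {"linear": [0,0,0.005],"turn": [0,0,0],"jaw": 1},
  {"linear": [0,0,0],"turn": [0,0,0],"jaw": 1},
  {"linear": [0,0,0],"turn": [0,0,0],"jaw": 1},
])

```text
time_s: 22.08
eef_pos: [0.5848, -0.1785, 0.0095]
ee_rot: [[0.999, -0.043, 0.001], [-0.043, -0.999, -0.001], [0.001, 0.001, -1.0]]
ft_force: [-0.2, -0.1, -0.7]
finger_gap: 0.999
grip_force: 0.0
```

>>> arm_command([
  {"linear": [0,0,0],"turn": [0,0,0],"jaw": -1},
  {"linear": [0,0,0],"turn": [0,0,0],"jaw": -1},
  {"linear": [0,0,0],"turn": [0,0,0],"jaw": -1},
  {"linear": [0,0,0],"turn": [0,0,0],"jaw": -1},
  {"linear": [0,0,0],"turn": [0,0,0],"jaw": -1},
  {"linear": [0,0,0],"turn": [0,0,0],"jaw": -1},
], force=50)

```text
time_s: 22.82
eef_pos: [0.5847, -0.1786, 0.0095]
ee_rot: [[0.999, -0.043, 0.001], [-0.043, -0.999, -0.0], [0.001, 0.0, -1.0]]
ft_force: [-1.1, 1.1, 6.3]
finger_gap: 0.741
grip_force: 55.9
```

>>> arm_command([
  {"linear": [0,0,-0.005],"turn": [0,0,0],"jaw": -1},
  {"linear": [0,0,-0.01],"turn": [0,0,0],"jaw": -1},
  {"linear": [0,0,-0.02],"turn": [0,0,0],"jaw": -1},
  {"linear": [0,0,-0.025],"turn": [0,0,0],"jaw": -1},
  {"linear": [0,0,-0.025],"turn": [0,0,0],"jaw": -1},
  {"linear": [0,0,-0.025],"turn": [0,0,0],"jaw": -1},
  {"linear": [0,0,-0.01],"turn": [0,0,0],"jaw": -1},
  {"linear": [0,0,0],"turn": [0,0,0],"jaw": -1},
])

```text
time_s: 23.82
eef_pos: [0.5845, -0.1785, 0.1291]
ee_rot: [[0.999, -0.043, 0.001], [-0.043, -0.999, -0.0], [0.001, 0.0, -1.0]]
ft_force: [-0.6, 0.6, -2.6]
finger_gap: 0.742
grip_force: 55.4
```

Run:
```python
from h import *
t=cam("top"); P=cloud(t);Z=P[...,2]
m=mask(t,"red")&(t["z_map"]>0)&(Z<.008)&(P[...,1]<-.25)&(P[...,1]>-.45)&(P[...,0]>.4); print("mat red",m.sum(),rect(plane(t,uv(m),.002)))
go(.53,-.333,.128,5.9)
w=cam("wrist"); cv2.imwrite("pics/w5.png",w["img"][...,::-1])
```

```text
mat red 0 [0. 0. 0. 0. 0.]
turn [-0.01  0.02 -8.37] lin m [-0.0698  0.1482  0.0003] | at [ 0.5842 -0.1784  0.1283] t 23.88 gap 0.742
```

View pics/w5.png

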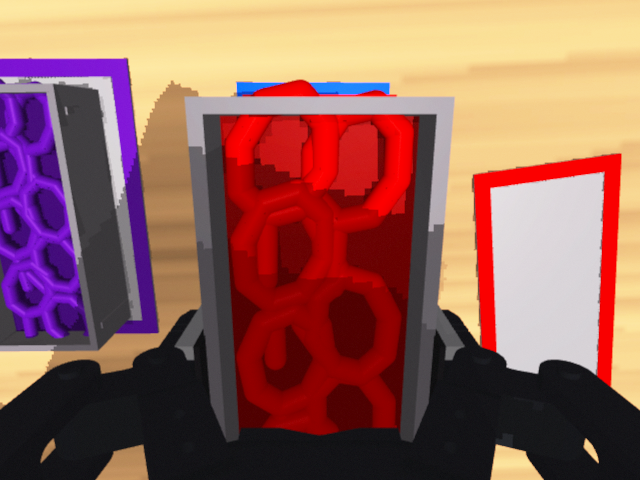

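The wrist view shows the red tray gripped level in the middle (320,260), with the bare red mat to the right at (550,280). Carrying it there.

>>> arm_command([
  {"linear": [0,0,0],"turn": [0,0,-8.4],"jaw": -1},
  {"linear": [-0.01,0.02,0],"turn": [0,0,0],"jaw": -1},
  {"linear": [-0.02,0.044,0],"turn": [0,0,0],"jaw": -1},
  {"linear": [-0.02,0.044,0],"turn": [0,0,0],"jaw": -1},
  {"linear": [-0.0145,0.03,0],"turn": [0,0,0],"jaw": -1},
  {"linear": [-0.005,0.0105,0],"turn": [0,0,0],"jaw": -1},
  {"linear": [0,0,0],"turn": [0,0,0],"jaw": -1},
  {"linear": [0,0,0.03],"turn": [0,0,0],"jaw": -1},
  {"linear": [0,0,0.03],"turn": [0,0,0],"jaw": -1},
  {"linear": [0,0,0],"turn": [0,0,0],"jaw": -1},
])

```text
time_s: 25.18
eef_pos: [0.5301, -0.3317, 0.0669]
ee_rot: [[0.995, 0.104, -0.003], [0.104, -0.995, 0.003], [-0.003, -0.003, -1.0]]
ft_force: [0.5, 0.0, -2.2]
finger_gap: 0.745
grip_force: 55.9
```

Run:
```python
from h import *
w=cam("wrist"); P=cloud(w);Z=P[...,2]
m=mask(w,"red")&(w["z_map"]>0)&(Z<.01)&(P[...,1]<-.25)&(P[...,1]>-.42); print("mat red",m.sum(),rect(plane(w,uv(m),.002)))
m=(w["z_map"]>0)&(Z>.085)&(Z<.12)&(P[...,0]<.65)&(abs(P[...,1]+.333)<.034)&(w["hsv"][...,1]<60)&(w["hsv"][...,2]>80);print("held rim",rect(P[m][:,:2]))
go(.5305,-.333,.01,5.9)
```

```text
mat red 3837 [ 614.  -324.6   92.2   10.5  -84.1]
held rim [ 573.1 -332.9   67.9   66.4  -89.6]
turn [-0.07  0.07  0.07] lin m [-0.0003  0.0006  0.0584] | at [ 0.5308 -0.3323  0.0684] t 25.23 gap 0.745
```

>>> arm_command([
  {"linear": [0,0.0008,0.02],"turn": [0,0,0],"jaw": -1},
  {"linear": [0,0,0.02],"turn": [0,0,0],"jaw": -1},
  {"linear": [0,0,0.01],"turn": [0,0,0],"jaw": -1},
  {"linear": [0,0,0.004],"turn": [0,0,0],"jaw": -1},
  {"linear": [0,0,0.002],"turn": [0,0,0],"jaw": -1},
  {"linear": [0,0,0.001],"turn": [0,0,0],"jaw": -1},
  {"linear": [0,0,0.001],"turn": [0,0,0],"jaw": -1},
  {"linear": [0,0,0],"turn": [0,0,0],"jaw": -1},
])

```text
time_s: 26.22
eef_pos: [0.5307, -0.3342, 0.0109]
ee_rot: [[0.995, 0.103, 0.0], [0.103, -0.995, -0.0], [0.0, 0.0, -1.0]]
ft_force: [-0.7, -0.4, -2.6]
finger_gap: 0.744
grip_force: 56.2
```

>>> arm_command([
  {"linear": [0,0,0.0007],"turn": [0,0,0],"jaw": -1},
  {"linear": [0,0,0.0005],"turn": [0,0,0],"jaw": -1},
  {"linear": [0,0,0.0003],"turn": [0,0,0],"jaw": -1},
  {"linear": [0,0,0],"turn": [0,0,0],"jaw": -1},
])

```text
time_s: 26.72
eef_pos: [0.5307, -0.3342, 0.0095]
ee_rot: [[0.995, 0.103, 0.0], [0.103, -0.995, -0.0], [0.0, 0.0, -1.0]]
ft_force: [-1.2, 0.3, 3.6]
finger_gap: 0.741
grip_force: 56.7
```

>>> arm_command([
  {"linear": [0,0,0],"turn": [0,0,0],"jaw": 1},
  {"linear": [0,0,0],"turn": [0,0,0],"jaw": 1},
  {"linear": [0,0,0],"turn": [0,0,0],"jaw": 1},
  {"linear": [0,0,0],"turn": [0,0,0],"jaw": 1},
  {"linear": [0,0,-0.01],"turn": [0,0,0],"jaw": 1},
  {"linear": [0,0,-0.02],"turn": [0,0,0],"jaw": 1},
  {"linear": [0,0,-0.03],"turn": [0,0,0],"jaw": 1},
  {"linear": [0,0,-0.03],"turn": [0,0,0],"jaw": 1},
  {"linear": [0,0,-0.03],"turn": [0,0,0],"jaw": 1},
  {"linear": [0,0,0],"turn": [0,0,0],"jaw": 1},
])

```text
time_s: 27.98
eef_pos: [0.5316, -0.3348, 0.133]
ee_rot: [[0.995, 0.103, 0.004], [0.103, -0.995, -0.003], [0.004, 0.004, -1.0]]
ft_force: [-0.1, 0.2, -0.2]
finger_gap: 1.001
grip_force: 0.0
```

Run:
```python
from h import *
w=cam("wrist"); P=cloud(w);Z=P[...,2]; near=(w["z_map"]>0)&(P[...,1]<-.25)&(P[...,1]>-.42)
m=big(near&(Z>.04)&(Z<.055)&(P[...,0]<.65))[0]; print("red tray",rect(P[m][:,:2]),np.percentile(Z[m],85))
m=mask(w,"red")&near&(Z<.01); print("mat red",rect(plane(w,uv(m),.002)))
go(.5216,.1415,.13,5.7)
```

```text
red tray [ 530.  -334.9  152.1   64.4    5.8] 0.04768047115313451
mat red [ 529.7 -333.3  180.5   92.5    5.8]
turn [ 0.13 -0.13  0.24] lin m [ 0.0379 -0.4745  0.0013] | at [ 0.531  -0.3344  0.1313] t 28.02 gap 0.998
```

Red tray is 1.6 mm off centre and square to its mat. Next, fetch the blue tray.

>>> arm_command([
  {"linear": [0.003,-0.03,0],"turn": [0,0,0.2],"jaw": 1},
  {"linear": [0.005,-0.06,0],"turn": [0,0,0],"jaw": 1},
  {"linear": [0.005,-0.06,0],"turn": [0,0,0],"jaw": 1},
  {"linear": [0.005,-0.06,0],"turn": [0,0,0],"jaw": 1},
  {"linear": [0.005,-0.06,0],"turn": [0,0,0],"jaw": 1},
  {"linear": [0.005,-0.06,0],"turn": [0,0,0],"jaw": 1},
  {"linear": [0.005,-0.06,0],"turn": [0,0,0],"jaw": 1},
  {"linear": [0.003,-0.05,0],"turn": [0,0,0],"jaw": 1},
  {"linear": [0.002,-0.0345,0],"turn": [0,0,0],"jaw": 1},
  {"linear": [0,0,0],"turn": [0,0,0],"jaw": 1},
])

```text
time_s: 29.28
eef_pos: [0.5204, 0.1437, 0.1288]
ee_rot: [[0.995, 0.103, -0.001], [0.103, -0.995, -0.0], [-0.001, 0.0, -1.0]]
ft_force: [0.2, -0.4, 0.4]
finger_gap: 1.005
grip_force: 0.0
```

>>> arm_command([
  {"linear": [0,0,0],"turn": [0,0,0],"jaw": 1},
])

```text
time_s: 29.4
eef_pos: [0.5208, 0.1413, 0.1289]
ee_rot: [[0.995, 0.1, -0.001], [0.1, -0.995, -0.0], [-0.001, 0.0, -1.0]]
ft_force: [-0.2, -1.3, -0.2]
finger_gap: 0.999
grip_force: 0.0
```

Run:
```python
from h import *
go(.5216,.1415,.009,5.7)
```

```text
turn [0.01 0.05 0.04] lin m [ 8.000e-04 -1.000e-04  1.199e-01] | at [0.5208 0.1413 0.1289] t 29.4 gap 0.999
```

>>> arm_command([
  {"linear": [0.0005,0,0.02],"turn": [0,0,0],"jaw": 1},
  {"linear": [0,0,0.03],"turn": [0,0,0],"jaw": 1},
  {"linear": [0,0,0.03],"turn": [0,0,0],"jaw": 1},
  {"linear": [0,0,0.024],"turn": [0,0,0],"jaw": 1},
  {"linear": [0,0,0.011],"turn": [0,0,0],"jaw": 1},
  {"linear": [0,0,0.005],"turn": [0,0,0],"jaw": 1},
  {"linear": [0,0,0],"turn": [0,0,0],"jaw": 1},
  {"linear": [0,0,0],"turn": [0,0,0],"jaw": 1},
])

```text
time_s: 30.4
eef_pos: [0.5219, 0.1418, 0.0099]
ee_rot: [[0.995, 0.1, 0.001], [0.1, -0.995, 0.0], [0.001, 0.0, -1.0]]
ft_force: [-0.5, -0.1, -0.2]
finger_gap: 1.004
grip_force: 0.0
```

>>> arm_command([
  {"linear": [0,0,0],"turn": [0,0,0],"jaw": -1},
  {"linear": [0,0,0],"turn": [0,0,0],"jaw": -1},
  {"linear": [0,0,0],"turn": [0,0,0],"jaw": -1},
  {"linear": [0,0,0],"turn": [0,0,0],"jaw": -1},
  {"linear": [0,0,0],"turn": [0,0,0],"jaw": -1},
  {"linear": [0,0,0],"turn": [0,0,0],"jaw": -1},
], force=50)

```text
time_s: 31.15
eef_pos: [0.5217, 0.1419, 0.0099]
ee_rot: [[0.995, 0.1, 0.001], [0.1, -0.995, 0.0], [0.001, 0.0, -1.0]]
ft_force: [-0.6, 0.1, 6.7]
finger_gap: 0.739
grip_force: 55.6
```

>>> arm_command([
  {"linear": [0,0,-0.005],"turn": [0,0,0],"jaw": -1},
  {"linear": [0,0,-0.01],"turn": [0,0,0],"jaw": -1},
  {"linear": [0,0,-0.02],"turn": [0,0,0],"jaw": -1},
  {"linear": [0,0,-0.025],"turn": [0,0,0],"jaw": -1},
  {"linear": [0,0,-0.025],"turn": [0,0,0],"jaw": -1},
  {"linear": [0,0,-0.025],"turn": [0,0,0],"jaw": -1},
  {"linear": [0,0,-0.01],"turn": [0,0,0],"jaw": -1},
  {"linear": [0,0,0],"turn": [0,0,0],"jaw": -1},
])

```text
time_s: 32.15
eef_pos: [0.5215, 0.1418, 0.1295]
ee_rot: [[0.995, 0.1, 0.001], [0.1, -0.995, 0.0], [0.001, 0.0, -1.0]]
ft_force: [-0.3, -0.4, -3.6]
finger_gap: 0.741
grip_force: 56.1
```

Run:
```python
from h import *
t=cam("top"); P=cloud(t);Z=P[...,2]
m=mask(t,"blue")&(t["z_map"]>0)&(Z<.008)&(P[...,1]<-.1)&(P[...,1]>-.25)&(P[...,0]>.4); print("mat blue",m.sum(),rect(plane(t,uv(m),.002)))
go(.584,-.1745,.128,-2.5)
w=cam("wrist"); cv2.imwrite("pics/w6.png",w["img"][...,::-1])
```

```text
mat blue 863 [ 583.9 -173.4  179.3   90.2   -2.2]
turn [0.01 0.02 8.23] lin m [0.0765 0.3132 0.0008] | at [0.5213 0.1418 0.1288] t 32.2 gap 0.745
```

View pics/w6.png

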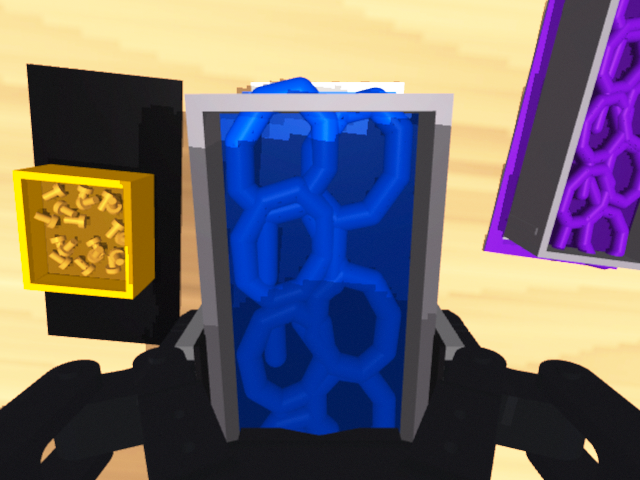

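The wrist view shows the blue tray gripped level (320,260), with the screw tray on the black mat at (85,230). Carrying blue to its mat.

>>> arm_command([
  {"linear": [0,0,0],"turn": [0,0,8.2],"jaw": -1},
  {"linear": [0.005,0.02,0],"turn": [0,0,0],"jaw": -1},
  {"linear": [0.011,0.045,0],"turn": [0,0,0],"jaw": -1},
  {"linear": [0.0135,0.055,0],"turn": [0,0,0],"jaw": -1},
  {"linear": [0.0135,0.055,0],"turn": [0,0,0],"jaw": -1},
  {"linear": [0.0135,0.055,0],"turn": [0,0,0],"jaw": -1},
  {"linear": [0.012,0.05,0],"turn": [0,0,0],"jaw": -1},
  {"linear": [0.006,0.023,0],"turn": [0,0,0],"jaw": -1},
  {"linear": [0.002,0.01,0],"turn": [0,0,0],"jaw": -1},
  {"linear": [0,0,0],"turn": [0,0,0],"jaw": -1},
])

```text
time_s: 33.5
eef_pos: [0.5842, -0.1736, 0.1287]
ee_rot: [[0.999, -0.043, -0.001], [-0.043, -0.999, 0.0], [-0.001, -0.0, -1.0]]
ft_force: [-0.4, 0.2, -3.0]
finger_gap: 0.744
grip_force: 56.3
```

>>> arm_command([
  {"linear": [0,0,0.03],"turn": [0,0,0],"jaw": -1},
  {"linear": [0,0,0.03],"turn": [0,0,0],"jaw": -1},
  {"linear": [0,0,0],"turn": [0,0,0],"jaw": -1},
  {"linear": [0,0,0],"turn": [0,0,0],"jaw": -1},
])

```text
time_s: 34.0
eef_pos: [0.5849, -0.1735, 0.0702]
ee_rot: [[0.999, -0.042, 0.001], [-0.042, -0.999, -0.0], [0.001, 0.0, -1.0]]
ft_force: [-0.1, -0.0, -3.7]
finger_gap: 0.743
grip_force: 57.0
```

Run:
```python
from h import *
go(.584,-.1743,.010,-2.5)
```

```text
turn [ 0.02 -0.05  0.09] lin m [-0.0009  0.0009  0.0602] | at [ 0.5849 -0.1735  0.0702] t 34.0 gap 0.743
```

>>> arm_command([
  {"linear": [-0.001,0.0005,0.02],"turn": [0,0,0],"jaw": -1},
  {"linear": [0,0,0.02],"turn": [0,0,0],"jaw": -1},
  {"linear": [0,0,0.01],"turn": [0,0,0],"jaw": -1},
  {"linear": [0,0,0.004],"turn": [0,0,0],"jaw": -1},
  {"linear": [0,0,0.002],"turn": [0,0,0],"jaw": -1},
  {"linear": [0,0,0.001],"turn": [0,0,0],"jaw": -1},
  {"linear": [0,0,0.001],"turn": [0,0,0],"jaw": -1},
  {"linear": [0,0,0],"turn": [0,0,0],"jaw": -1},
])

```text
time_s: 35.0
eef_pos: [0.5835, -0.1747, 0.0113]
ee_rot: [[0.999, -0.043, 0.0], [-0.043, -0.999, -0.0], [0.0, 0.0, -1.0]]
ft_force: [-0.7, -0.6, -3.2]
finger_gap: 0.741
grip_force: 57.2
```

>>> arm_command([
  {"linear": [0,0,0.0007],"turn": [0,0,0],"jaw": -1},
  {"linear": [0,0,0.0005],"turn": [0,0,0],"jaw": -1},
  {"linear": [0,0,0.0003],"turn": [0,0,0],"jaw": -1},
  {"linear": [0,0,0],"turn": [0,0,0],"jaw": -1},
])

```text
time_s: 35.5
eef_pos: [0.5835, -0.1747, 0.0099]
ee_rot: [[0.999, -0.043, 0.0], [-0.043, -0.999, -0.0], [0.0, 0.0, -1.0]]
ft_force: [-1.1, -0.2, 2.3]
finger_gap: 0.743
grip_force: 57.8
```

>>> arm_command([
  {"linear": [0,0,0],"turn": [0,0,0],"jaw": 1},
  {"linear": [0,0,0],"turn": [0,0,0],"jaw": 1},
  {"linear": [0,0,0],"turn": [0,0,0],"jaw": 1},
  {"linear": [0,0,0],"turn": [0,0,0],"jaw": 1},
  {"linear": [0,0,-0.01],"turn": [0,0,0],"jaw": 1},
  {"linear": [0,0,-0.02],"turn": [0,0,0],"jaw": 1},
  {"linear": [0,0,-0.03],"turn": [0,0,0],"jaw": 1},
  {"linear": [0,0,-0.03],"turn": [0,0,0],"jaw": 1},
  {"linear": [0,0,-0.03],"turn": [0,0,0],"jaw": 1},
  {"linear": [0,0,0],"turn": [0,0,0],"jaw": 1},
])

```text
time_s: 36.75
eef_pos: [0.5843, -0.175, 0.1326]
ee_rot: [[0.999, -0.043, 0.004], [-0.043, -0.999, -0.002], [0.004, 0.002, -1.0]]
ft_force: [0.3, -0.7, -0.1]
finger_gap: 1.0
grip_force: 0.0
```

Run:
```python
from h import *
w=cam("wrist"); P=cloud(w);Z=P[...,2]; near=(w["z_map"]>0)&(P[...,1]<-.08)&(P[...,1]>-.26)
m=big(near&(Z>.04)&(Z<.055)&(P[...,0]<.7))[0]; print("blue tray",rect(P[m][:,:2]),np.percentile(Z[m],85))
m=mask(w,"blue")&near&(Z<.01); print("mat blue",rect(plane(w,uv(m),.002)))
go(.5124,.2803,.13,-.2)
```

```text
blue tray [ 583.5 -175.3  152.8   64.3   -2.3] 0.0477057277584666
mat blue [ 584.2 -174.8  179.7   92.    -2.6]
turn [ 0.05 -0.12 -2.27] lin m [-0.0729 -0.4548  0.001 ] | at [ 0.5837 -0.1747  0.131 ] t 36.8 gap 1.0
```

Blue tray is centred within 1 mm. Next, the screw tray.

>>> arm_command([
  {"linear": [-0.005,-0.03,0],"turn": [0,0,-2.3],"jaw": 1},
  {"linear": [-0.01,-0.06,0],"turn": [0,0,0],"jaw": 1},
  {"linear": [-0.01,-0.06,0],"turn": [0,0,0],"jaw": 1},
  {"linear": [-0.01,-0.06,0],"turn": [0,0,0],"jaw": 1},
  {"linear": [-0.01,-0.06,0],"turn": [0,0,0],"jaw": 1},
  {"linear": [-0.01,-0.06,0],"turn": [0,0,0],"jaw": 1},
  {"linear": [-0.01,-0.06,0],"turn": [0,0,0],"jaw": 1},
  {"linear": [-0.006,-0.04,0],"turn": [0,0,0],"jaw": 1},
  {"linear": [-0.002,-0.025,0],"turn": [0,0,0],"jaw": 1},
  {"linear": [0,0,0],"turn": [0,0,0],"jaw": 1},
])

```text
time_s: 38.05
eef_pos: [0.5122, 0.282, 0.1287]
ee_rot: [[1.0, -0.001, -0.001], [-0.001, -1.0, -0.001], [-0.001, 0.001, -1.0]]
ft_force: [0.2, 0.1, 0.1]
finger_gap: 1.0
grip_force: 0.0
```

>>> arm_command([
  {"linear": [0,0,0],"turn": [0,0,0],"jaw": 1},
])

```text
time_s: 38.17
eef_pos: [0.5128, 0.2801, 0.1291]
ee_rot: [[1.0, -0.003, -0.001], [-0.003, -1.0, -0.001], [-0.001, 0.001, -1.0]]
ft_force: [0.1, -0.4, -0.0]
finger_gap: 0.995
grip_force: 0.0
```

Run:
```python
from h import *
w=cam("wrist"); P=cloud(w);Z=P[...,2]
m=big((w["z_map"]>0)&(Z>.034)&(Z<.055)&(P[...,1]>.2)&(P[...,1]<.36)&(P[...,0]<.6)&mask(w,"yellow",100))[0]; print("screws",rect(P[m][:,:2]),np.percentile(Z[m],90))
go(.5124,.2803,.005,-.2)
```

```text
screws [ 5.114e+02  2.798e+02  7.040e+01  6.420e+01 -1.000e-01] 0.04090585029640688
turn [ 0.03  0.05 -0.01] lin m [-0.0006 -0.0005  0.1243] | at [0.513  0.2798 0.1293] t 38.23 gap 0.997
```

>>> arm_command([
  {"linear": [-0.001,0,0.02],"turn": [0,0,0],"jaw": 1},
  {"linear": [0,0,0.03],"turn": [0,0,0],"jaw": 1},
  {"linear": [0,0,0.03],"turn": [0,0,0],"jaw": 1},
  {"linear": [0,0,0.026],"turn": [0,0,0],"jaw": 1},
  {"linear": [0,0,0.012],"turn": [0,0,0],"jaw": 1},
  {"linear": [0,0,0.005],"turn": [0,0,0],"jaw": 1},
  {"linear": [0,0,0],"turn": [0,0,0],"jaw": 1},
  {"linear": [0,0,0],"turn": [0,0,0],"jaw": 1},
])

```text
time_s: 39.22
eef_pos: [0.5124, 0.2809, 0.0075]
ee_rot: [[1.0, -0.003, 0.001], [-0.003, -1.0, 0.0], [0.001, -0.0, -1.0]]
ft_force: [-0.1, -1.1, 0.5]
finger_gap: 0.999
grip_force: 0.0
```

>>> arm_command([
  {"linear": [0,0,0],"turn": [0,0,0],"jaw": -1},
  {"linear": [0,0,0],"turn": [0,0,0],"jaw": -1},
  {"linear": [0,0,0],"turn": [0,0,0],"jaw": -1},
  {"linear": [0,0,0],"turn": [0,0,0],"jaw": -1},
  {"linear": [0,0,0],"turn": [0,0,0],"jaw": -1},
  {"linear": [0,0,0],"turn": [0,0,0],"jaw": -1},
], force=40)

```text
time_s: 39.98
eef_pos: [0.5122, 0.2809, 0.0074]
ee_rot: [[1.0, -0.003, 0.001], [-0.003, -1.0, 0.0], [0.001, -0.0, -1.0]]
ft_force: [-1.2, -0.6, 5.8]
finger_gap: 0.74
grip_force: 44.2
```

>>> arm_command([
  {"linear": [0,0,-0.005],"turn": [0,0,0],"jaw": -1},
  {"linear": [0,0,-0.01],"turn": [0,0,0],"jaw": -1},
  {"linear": [0,0,-0.025],"turn": [0,0,0],"jaw": -1},
  {"linear": [0,0,-0.035],"turn": [0,0,0],"jaw": -1},
  {"linear": [0,0,-0.035],"turn": [0,0,0],"jaw": -1},
  {"linear": [0,0,-0.03],"turn": [0,0,0],"jaw": -1},
  {"linear": [0,0,-0.01],"turn": [0,0,0],"jaw": -1},
  {"linear": [0,0,0],"turn": [0,0,0],"jaw": -1},
])

```text
time_s: 40.98
eef_pos: [0.5119, 0.2807, 0.1568]
ee_rot: [[1.0, -0.003, 0.001], [-0.003, -1.0, 0.0], [0.001, -0.0, -1.0]]
ft_force: [-0.1, 0.4, -2.7]
finger_gap: 0.742
grip_force: 45.1
```

Run:
```python
from h import *
go(.5305,-.3345,.155,5.8)
```

```text
turn [-0.01 -0.03 -5.97] lin m [-0.0437  0.6139  0.0018] | at [0.5119 0.2807 0.1568] t 40.98 gap 0.742
```

>>> arm_command([
  {"linear": [0,0,0],"turn": [0,0,-6],"jaw": -1},
  {"linear": [-0.001,0.02,0],"turn": [0,0,0],"jaw": -1},
  {"linear": [-0.003,0.04,0],"turn": [0,0,0],"jaw": -1},
  {"linear": [-0.004,0.055,0],"turn": [0,0,0],"jaw": -1},
  {"linear": [-0.004,0.055,0],"turn": [0,0,0],"jaw": -1},
  {"linear": [-0.004,0.055,0],"turn": [0,0,0],"jaw": -1},
  {"linear": [-0.004,0.055,0],"turn": [0,0,0],"jaw": -1},
  {"linear": [-0.004,0.055,0],"turn": [0,0,0],"jaw": -1},
  {"linear": [-0.004,0.055,0],"turn": [0,0,0],"jaw": -1},
  {"linear": [-0.004,0.055,0],"turn": [0,0,0],"jaw": -1},
])

```text
time_s: 42.22
eef_pos: [0.5242, -0.1677, 0.1558]
ee_rot: [[0.995, 0.099, -0.001], [0.099, -0.995, 0.0], [-0.001, -0.001, -1.0]]
ft_force: [0.9, 0.3, -2.2]
finger_gap: 0.742
grip_force: 44.9
```

>>> arm_command([
  {"linear": [-0.004,0.055,0],"turn": [0,0,0],"jaw": -1},
  {"linear": [-0.004,0.055,0],"turn": [0,0,0],"jaw": -1},
  {"linear": [-0.003,0.04,0],"turn": [0,0,0],"jaw": -1},
  {"linear": [-0.001,0.019,0],"turn": [0,0,0],"jaw": -1},
  {"linear": [0,0,0],"turn": [0,0,0],"jaw": -1},
  {"linear": [0,0,0.03],"turn": [0,0,0],"jaw": -1},
  {"linear": [0,0,0.03],"turn": [0,0,0],"jaw": -1},
  {"linear": [0,0,0],"turn": [0,0,0],"jaw": -1},
  {"linear": [0,0,0],"turn": [0,0,0],"jaw": -1},
])

```text
time_s: 43.35
eef_pos: [0.5311, -0.3341, 0.0977]
ee_rot: [[0.995, 0.102, 0.001], [0.102, -0.995, -0.001], [0.001, 0.001, -1.0]]
ft_force: [1.2, -1.4, -2.8]
finger_gap: 0.741
grip_force: 45.5
```

Run:
```python
from h import *
go(.5302,-.3345,.0484,5.8)
w=cam("wrist"); P=cloud(w);Z=P[...,2]; ok=(w["z_map"]>0)&(P[...,1]<-.25)&(P[...,1]>-.42)&(P[...,0]<.65)
m=big(ok&(Z>.075)&mask(w,"yellow",100))[0]; q=P[m]; top=np.percentile(q[:,2],90); print("screws",rect(q[q[:,2]>top-.006][:,:2]),top, "zmin",q[:,2].min())
m=big(ok&(Z>.04)&(Z<.055))[0]; print("red tray visible",rect(P[m][:,:2]))
cv2.imwrite("pics/w7.png",w["img"][...,::-1])
```

```text
turn [ 0.03 -0.04  0.06] lin m [-0.0009  0.0004  0.0493] | at [ 0.5311 -0.3341  0.0977] t 43.35 gap 0.741
screws [ 532.2 -334.5   67.2   64.7    6. ] 0.13086007921476273 zmin 0.09674742937857786
red tray visible [ 579.1 -329.9   64.3   53.4  -84.1]
```

View pics/w7.png

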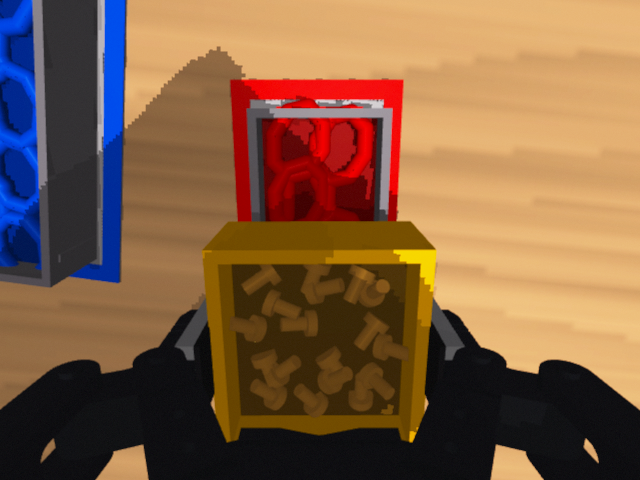

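The wrist view shows the yellow tray held level (320,330), in line with the red tray behind it (320,165). Lowering it in.

>>> arm_command([
  {"linear": [-0.0015,0.0004,0.015],"turn": [0,0,0],"jaw": -1},
  {"linear": [0,0,0.015],"turn": [0,0,0],"jaw": -1},
  {"linear": [0,0,0.008],"turn": [0,0,0],"jaw": -1},
  {"linear": [0,0,0.004],"turn": [0,0,0],"jaw": -1},
  {"linear": [0,0,0.003],"turn": [0,0,0],"jaw": -1},
  {"linear": [0,0,0.0015],"turn": [0,0,0],"jaw": -1},
  {"linear": [0,0,0.001],"turn": [0,0,0],"jaw": -1},
  {"linear": [0,0,0],"turn": [0,0,0],"jaw": -1},
])

```text
time_s: 44.4
eef_pos: [0.5292, -0.3351, 0.0493]
ee_rot: [[0.995, 0.102, 0.0], [0.102, -0.995, -0.0], [0.0, 0.0, -1.0]]
ft_force: [-0.3, 0.1, -2.6]
finger_gap: 0.74
grip_force: 45.7
```

>>> arm_command([
  {"linear": [0,0,0.0007],"turn": [0,0,0],"jaw": -1},
  {"linear": [0,0,0],"turn": [0,0,0],"jaw": -1},
])

```text
time_s: 44.65
eef_pos: [0.5292, -0.3351, 0.0485]
ee_rot: [[0.995, 0.102, 0.0], [0.102, -0.995, -0.0], [0.0, 0.0, -1.0]]
ft_force: [0.4, -0.1, -2.3]
finger_gap: 0.741
grip_force: 45.7
```

>>> arm_command([
  {"linear": [0,0,0.0005],"turn": [0,0,0],"jaw": -1},
  {"linear": [0,0,0.0003],"turn": [0,0,0],"jaw": -1},
  {"linear": [0,0,0],"turn": [0,0,0],"jaw": -1},
])

```text
time_s: 45.02
eef_pos: [0.5292, -0.3351, 0.0484]
ee_rot: [[0.995, 0.102, 0.0], [0.102, -0.995, -0.0], [0.0, 0.0, -1.0]]
ft_force: [-3.3, 1.7, 6.9]
finger_gap: 0.743
grip_force: 46.7
```

Contact came at the expected height. Releasing and backing off.

>>> arm_command([
  {"linear": [0,0,0],"turn": [0,0,0],"jaw": 1},
  {"linear": [0,0,0],"turn": [0,0,0],"jaw": 1},
  {"linear": [0,0,0],"turn": [0,0,0],"jaw": 1},
  {"linear": [0,0,0],"turn": [0,0,0],"jaw": 1},
  {"linear": [0,0,-0.01],"turn": [0,0,0],"jaw": 1},
  {"linear": [0,0,-0.02],"turn": [0,0,0],"jaw": 1},
  {"linear": [0,0,-0.03],"turn": [0,0,0],"jaw": 1},
  {"linear": [0,0,-0.03],"turn": [0,0,0],"jaw": 1},
  {"linear": [0,0,-0.03],"turn": [0,0,0],"jaw": 1},
  {"linear": [0,0,-0.03],"turn": [0,0,0],"jaw": 1},
])

```text
time_s: 46.28
eef_pos: [0.5291, -0.335, 0.1995]
ee_rot: [[0.995, 0.102, 0.001], [0.102, -0.995, -0.0], [0.0, 0.001, -1.0]]
ft_force: [0.9, -1.0, 0.2]
finger_gap: 0.998
grip_force: 0.0
```

>>> arm_command([
  {"linear": [-0.05,0.02,-0.03],"turn": [0,0,0],"jaw": 1},
  {"linear": [-0.05,0.05,-0.02],"turn": [0,0,0],"jaw": 1},
  {"linear": [-0.03,0.05,0],"turn": [0,0,0],"jaw": 1},
  {"linear": [-0.03,0.05,0],"turn": [0,0,0],"jaw": 1},
  {"linear": [-0.03,0.05,0],"turn": [0,0,0],"jaw": 1},
  {"linear": [-0.02,0.02,0],"turn": [0,0,0],"jaw": 1},
  {"linear": [0,0,0],"turn": [0,0,0],"jaw": 1},
  {"linear": [0,0,0],"turn": [0,0,0],"jaw": 1},
])

```text
time_s: 47.28
eef_pos: [0.3516, -0.5863, 0.2452]
ee_rot: [[0.995, 0.102, 0.0], [0.102, -0.995, -0.0], [0.0, 0.0, -1.0]]
ft_force: [-0.0, -0.2, -0.4]
finger_gap: 1.002
grip_force: 0.0
```

Run:
```python
from h import *
t=cam("top"); cv2.imwrite("pics/t8.png",t["img"][...,::-1])
for n,c in(("top",t),("scene",cam("scene"))):
    P=cloud(c);Z=P[...,2];ok=(c["z_map"]>0)&(P[...,0]>.42)&(P[...,0]<.72)&(P[...,1]>-.45)&(P[...,1]<.55)
    print(n)
    for lo,hi in((.025,.055),(.072,.095)):
        for m in big(ok&(Z>lo)&(Z<hi),5):
            if m.sum()>250: q=P[m];top=np.percentile(q[:,2],85);print(rect(q[abs(q[:,2]-top)<.006][:,:2]),top.round(4))
```

```text
top
[ 582.9 -173.8  157.    64.1   -2.4] 0.0446
[602.7 -14.2 155.2  64.8  -2.4] 0.0448
[494.6 450.1 111.1  62.2  14.2] 0.038
[ 530.1 -333.6  153.1   66.3    5.6] 0.0457
[ 528.2 -334.8   69.9   66.4    6.6] 0.0821
scene
[ 584.1 -176.4  158.5   68.5   -2.9] 0.0448
[602.3 -16.7 156.4  70.4  -1.3] 0.0447
[ 529.1 -336.   156.3   67.1    6.4] 0.047
[493.7 448.4 111.7  72.6  12.8] 0.0368
[ 528.2 -336.6   74.9   68.1    5.9] 0.0809
```

View pics/t8.png

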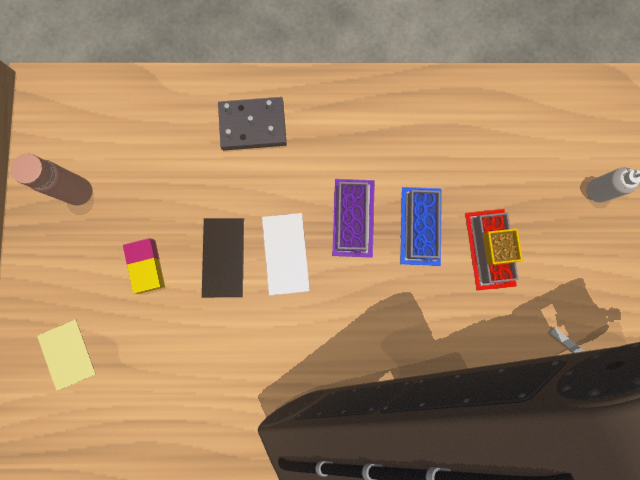

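The top view shows blue on the blue mat (420,226) and red on the red mat (493,248), with the yellow tray seated across its middle (503,246). Its rim is at 0.081–0.082, as at the start. The purple tray and carton haven't moved, so I'm handing in.

```bash
python3 -c "
from bench import ctrl
print(ctrl.job_done())"
```

```text
the job is handed in; nothing more can be done
None
```

The job is handed in, no verdict returned: by my last camera measurements the red and blue trays sit on their own mats within about 2 mm of centre, the screw tray is seated about 2 mm from the middle of the red one, and the purple tray and carton have not moved (two early moves were sent in millimetres instead of metres and ran long, but touched nothing).

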